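# Refill the gas cartridge dispenser

## Robot

A 6-joint arm with a two-finger parallel gripper is mounted at the origin on the work surface. World frame = base frame: x ahead of the robot, y to its left, z up, the work surface at z = 0. Lengths are in m, angles in rad, forces in N, time in s.
With the tool pointing down it reaches from about 0.4 to 0.925 m from the base axis. Payload 12.5 kg.
Tool frame: the origin (TCP) lies midway between the tips of the shut fingers; the grasp point (between the pads) lies 19 mm behind it (manip.grasp_offset is the z of the grasp point in the tool frame, in m); z points along the fingers, y is the direction in which the jaws open and shut (so a half turn about z gives the same grasp; the last joint's range is limited). The gripper opens to 95 mm and grips with 3 to 60 N. Pads are 20 mm wide; open, the fingers measure 119 mm over their backs; the gripper's body (75 mm by 180 mm) begins 59 mm behind the grasp point.
Start: joints at [-1.435, 0.491, 1.559, -0, 1.092, -0.106], TCP at [0.15, -0.607, 0.215] pointing down, gripper open.
Joint ranges: [-3.1, 3.1], [-0.84, 2.19], [0.05, 2.79], [-1.13, 4.28], [0.06, 2.93], [-2.69, 2.69]. Speed limits (rad/s): [2.22, 2.22, 2.79, 3.14, 3.14, 3.14].

## Interface

Orientations are given as a unit quaternion [w, x, y, z].
In Python, from station import manip gives the robot as it stands.
- The arm moves only by the tool arm_command, never from a script. Its arguments are lists of equal length, an entry for each row: "delta_pos": the shift along the tool's x, y, z in cm, a list of three; "rot": the turn, a rotation vector about the tool's x, y, z in degrees, a list of three; "claw": the finger opening in cm, from 0 to 9.51. A call has 1 to 20 rows; each row is the pose to reach, as a shift and turn from the pose commanded when the call began, along the tool's axes at that moment; what a row does not reach only later rows make up. A row lasts 1/8 s, in which the tool goes at most 62.5 mm and 10.7 degrees, less where a joint would pass 70% of its speed; a pose out of reach is approached as far as the arm can. A call with a gripper value outside its range is refused whole. The fingers move at their own pace and stop on an object; the grip force is fixed at half the most. Time passes only in rows, so rows that repeat a pose let the fingers close. It gives the time, the measured TCP pose, the force and the opening at its end, in the units of the state.
- manip.state(): the state, without advancing time (a new reading comes with each control period).
- manip.snapshot(name): name is "side" or "top" or "wrist"; returns (picture, depth): 480x640x3 uint8, blue, green, red; 480x640 float32, m along the optical axis (not along the pixel's ray), 0 where there is no reading.
- manip.camera_params(name): a dict with "camera_matrix" (3x3 intrinsics, pixels), "D" ([k1, k2, p1, p2, k3] as OpenCV has them; the pictures are not rectified), "cam_to_world" (4x4, takes a point from camera to world coordinates); the wrist camera has in their place "T_tool_cam" (4x4, takes a point from camera to tool coordinates, whose origin is the TCP and whose axes are the flange's). Camera axes: x right, y up, looking along -z (the intrinsics and any distortion apply to the point x, -y, -z); pixel columns grow to the right and rows downward; lengths in m; the calibration is good to about 2 mm. A picture is of the moment at which its call begins: read the wrist's pose just before it. camera_params takes no time and is no camera call.
- manip.close_job(): hands the job in, once; it reports no verdict.
The state is a dict: "clock": time; "joints": joint angles; "qd": joint speeds; "tau": joint torques, N m; "tcp_pos": TCP position; "tool_rot": TCP orientation; "ft_force": force on the tool from outside, world axes, zero at the start; "wrist_torque": the same for the moment, N m; "grip_width": finger opening in m.
Only numpy, scipy, OpenCV 4.12 (cv2) and the standard library are available. Lean on these libraries where they do the work, as an engineer would, in place of code of your own. Each camera call takes 0.05 s, during which the arm holds its last target.

## Task

Refill the gravity dispenser with the two loose gas cartridges, one after the other: lower each into the open inlet at the high end, lying across the chute with its brass neck towards the orange cheek, letting go only once it is down between the cheeks, so that it rolls down and queues behind the one already there. Then slide the clear cover (it has a black knob) up over the inlet until it is fully home, which shows that nothing sticks up above the rim. Leave the other things on the table where they are.

Things in the scene. Friction and masses are not known exactly. Their poses are not given: they have to be found in the camera images.
- cart_a_center (a point): Loose cartridge A. Gas cartridge on its side (mm): steel cylinder 22 in diameter, 66 long, then a shoulder and a thin brass neck 9 in diameter; 86 long overall, 58 g. Point on its axis half-way along its length, 11 mm above the table; +x of its frame runs along the axis to the neck. Grip it across the steel cylinder here.
- cart_a_neck (a point): Tip of the brass neck of cartridge A, on its axis, 43 mm from its centre point.
- cart_a: The same cartridge A; origin and axes as at its centre point.
- cart_b_center (a point): Loose cartridge B. Gas cartridge on its side (mm): steel cylinder 22 in diameter, 66 long, then a shoulder and a thin brass neck 9 in diameter; 86 long overall, 58 g. Point on its axis half-way along its length, 11 mm above the table; +x of its frame runs along the axis to the neck. Grip it across the steel cylinder here.
- cart_b_neck (a point): Tip of the brass neck of cartridge B, on its axis, 43 mm from its centre point.
- cart_b: The same cartridge B; origin and axes as at its centre point.
- cart_c_center (a point): The cartridge already in the dispenser, at its low end, neck towards the orange cheek; same size, centre point and axes as the loose ones. Leave it there.
- cart_c_neck (a point): Tip of its brass neck.
- cart_c: The same cartridge already in the dispenser.
- chute: Gravity dispenser, fixed: a straight channel sloping at 0.21 rad. Origin on the table under the inlet centre. +x is level and points to the HIGH end, +y to the ORANGE cheek (the other is grey), z up. 96 mm wide inside; floor height above the table = 60 mm + 0.213 x. Cheeks with rails rise 39 mm above the floor; highest point 114 mm above the table.
- inlet (a point): Centre of the open inlet, on the sloping floor, 60 mm above the table; axes as chute. The inlet reaches 60 mm up-slope (to the end wall) and 60 mm down-slope (to the clear roof, or to the parked cover: see cover). A cartridge lying across the channel here rolls down by itself.
- outlet (a point): Foot of the stop at the low end, on the channel's floor, 157 mm down-slope of the inlet centre; axes as chute. From here 39 mm is open above, then a clear roof 30 mm above the floor. The three cartridges queue against the stop at x = -145, -124 and -102 mm in the chute's frame.
- cover (a joint): Clear sliding cover, 120 x 108 x 4 mm, dark strips at its edges, on rails on the cheeks. Value in m along the slope, growing upwards: 0 to 0.025 at the start (parked over the low end; at 0.025 its edge is 52 mm down-slope of the inlet centre), 0.14 = fully home over the inlet, at its end stop. About 1.5 N of friction; stays where left.
- cover_knob (a point): Centre of the cover's black bar knob: 40 mm across the chute, 14 mm along the slope, 26 mm tall; 13 mm above the plate, 13 mm below the knob's top. Axes: x up the slope (0.21 rad from level), y to the orange side. Travels 140 mm along its x from value 0 to home.
- tin: Bystander (mm): round stainless steel tin with screw-top lid, 76 across, 58 tall. Origin at the centre of its underside. Not to be disturbed.
- jar: Bystander (mm): small glass jar with bolts and a dark lid, 52 across, 62 tall. Origin at the centre of its underside. Not to be disturbed.
- lever_1: Bystander (mm): orange plastic tire lever lying flat, about 125 x 20 x 10. Origin at the centre of its underside. Not to be disturbed.
- lever_2: Bystander (mm): second such orange tire lever. Origin at the centre of its underside. Not to be disturbed.
- pump: Bystander (mm): grey aluminium mini pump lying down, 186 long, 24 thick. Origin at the centre of its underside. Not to be disturbed.
- lockring_tool: Bystander (mm): black cassette lockring tool, 33 across, 36 tall. Origin at the centre of its underside. Not to be disturbed.

How it is judged:
By the outcome, as a careful person would: the job done as asked, in the order asked, and still so for the second after the job is handed in, with the robot touching nothing.
It also fails if it takes over 72 s, if anything falls off the work surface, if the arm or the gripper's body presses on something with over 40 N, if the wrist force passes 120 N, or if a joint passes its speed limit or range.

## Working session

There is one attempt and no reset: what is moved stays moved. The work goes in short steps, Python scripts to look and compute and a tool call to move; the robot and the scene stay as the last step left them, time stands still between calls to the robot, and variables do not carry over. Pictures are saved under pics/ and viewed, and the job is handed in when it is done.

Besides the shell and the picture viewer there is one more tool, called as name(argument=value, ...), one argument or row to a line, values as JSON. arm_command: Moves the arm, as the interface text tells. Its arguments: {"type":"object","properties":{"delta_pos":{"type":"array"},"rot":{"type":"array"},"claw":{"type":"array"}},"required":["delta_pos","rot","claw"]}

```bash
ls; mkdir -p pics
python3 - <<'E'
from station import manip
import cv2,numpy as np
print(manip.state())
for n in("top","side"):
    p,d=manip.snapshot(n); cv2.imwrite(f"pics/{n}0.png",p); np.save(f"pics/{n}0.npy",d)
    c=manip.camera_params(n); print(n,{k:np.round(v,4).tolist() for k,v in c.items()})
print(manip.camera_params("wrist"), manip.grasp_offset)
E
```

```text
pics
{'clock': 0.0, 'joints': array([-1.43462826e+00,  4.91526990e-01,  1.55946548e+00, -3.82111040e-06,
        1.09170445e+00, -1.05612497e-01]), 'qd': array([ 0.00027858,  0.00039295,  0.00036589, -0.00133809,  0.00209304,
        0.00102124]), 'tau': array([-8.85289792e-04, -6.12638927e+01, -2.58180320e+01,  6.92061125e-02,
        4.81661002e-02, -7.93438403e-05]), 'tcp_pos': array([ 0.14962379, -0.60656446,  0.21407647]), 'tool_rot': array([-5.52041366e-04,  9.92701407e-01,  1.20596897e-01, -1.01297907e-05]), 'ft_force': array([-0.54030665,  0.15078861,  0.75924807]), 'wrist_torque': array([ 0.04023342,  0.01972304, -0.0667926 ]), 'grip_width': 0.09502883036060444}
top {'camera_matrix': [[517.1412, 0.0, 321.5692], [0.0, 517.1412, 236.516], [0.0, 0.0, 1.0]], 'D': [0.0531, 0.0, 0.0, 0.0, 0.0], 'cam_to_world': [[0.0054, 0.9969, -0.0782, 0.4599], [-0.9999, 0.0042, -0.0156, -0.1021], [-0.0152, 0.0782, 0.9968, 1.0716], [0.0, 0.0, 0.0, 1.0]]}
side {'camera_matrix': [[619.1661, 0.0, 323.085], [0.0, 619.1661, 238.1876], [0.0, 0.0, 1.0]], 'D': [-0.1512, 0.0, 0.0, 0.0, 0.0], 'cam_to_world': [[0.9365, 0.2205, -0.2729, 0.1922], [-0.3505, 0.5553, -0.7542, -1.0573], [-0.0147, 0.8019, 0.5973, 0.8107], [0.0, 0.0, 0.0, 1.0]]}
{'camera_matrix': array([[360.10262893,   0.        , 318.98519245],
       [  0.        , 360.10262893, 235.59337533],
       [  0.        ,   0.        ,   1.        ]]), 'D': array([-0.04018816,  0.        ,  0.        ,  0.        ,  0.        ]), 'T_tool_cam': array([[ 3.98711824e-04,  9.59401840e-01,  2.82042461e-01,
         7.96952677e-02],
       [ 9.99999895e-01, -3.19354621e-04, -3.27335007e-04,
        -3.22738978e-04],
       [-2.23974245e-04,  2.82042562e-01, -9.59401867e-01,
        -1.69702871e-01],
       [ 0.00000000e+00,  0.00000000e+00,  0.00000000e+00,
         1.00000000e+00]])} -0.0188
```

View pics/top0.png

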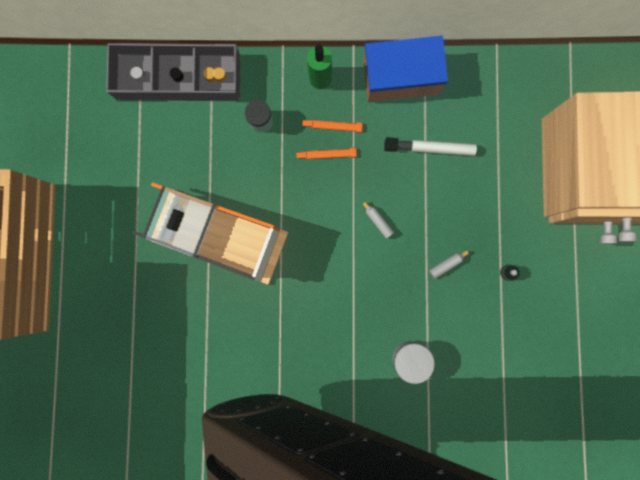

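View pics/side0.png

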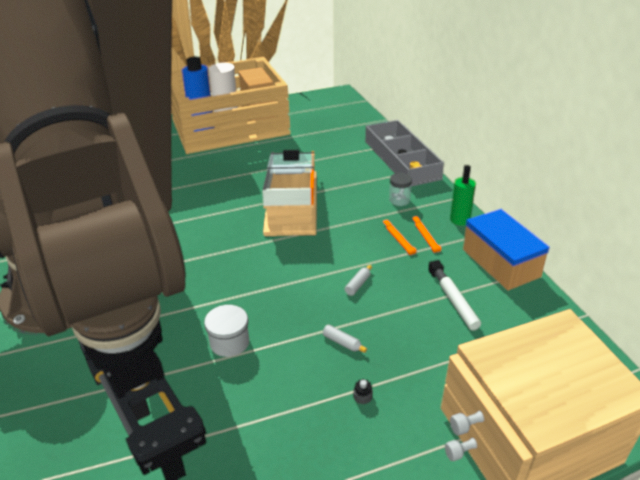

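Top view: chute around (215,235), high end and end wall at right (265,250), orange cheek on the far side. Cover with knob at (175,220). Loose cartridges at (378,220), neck up-left, and (450,264), neck right.

```bash
cat > h.py <<'E'
import numpy as np,cv2
from station import manip
from scipy.spatial.transform import Rotation as R
def Rq(q): return R.from_quat([q[1],q[2],q[3],q[0]])
def pose(name,st=None):
    c=manip.camera_params(name)
    if name!="wrist": return c,np.array(c["cam_to_world"])
    st=st or manip.state(); T=np.eye(4);T[:3,:3]=Rq(st["tool_rot"]).as_matrix();T[:3,3]=st["tcp_pos"]
    return c,T@np.array(c["T_tool_cam"])
def rays(c,uv):
    p=cv2.undistortPoints(np.array(uv,float).reshape(-1,1,2),c["camera_matrix"],np.array(c["D"]))[:,0]
    return np.c_[p[:,0],-p[:,1],-np.ones(len(p))]
def onz(c,T,uv,z):
    d=rays(c,uv)@T[:3,:3].T; o=T[:3,3]; z=np.broadcast_to(z,len(d))
    return o+d*((z-o[2])/d[:,2])[:,None]
def bydepth(c,T,uv,dep):
    uv=np.array(uv).reshape(-1,2); z=dep[uv[:,1].astype(int),uv[:,0].astype(int)]
    return (rays(c,uv)*z[:,None])@T[:3,:3].T+T[:3,3]
def proj(c,T,P):
    q=(np.atleast_2d(P)-T[:3,3])@T[:3,:3]; q=q*[1,-1,-1]
    return cv2.projectPoints(q,np.zeros(3),np.zeros(3),c["camera_matrix"],np.array(c["D"]))[0][:,0]
E
python3 - <<'E'
from h import *
p=cv2.imread("pics/top0.png");d=np.load("pics/top0.npy")
a=cv2.resize(p[170:300,130:300],None,fx=4.5,fy=4.5,interpolation=cv2.INTER_CUBIC);cv2.imwrite("pics/topz.png",a)
c,T=pose("top")
hsv=cv2.cvtColor(p,cv2.COLOR_BGR2HSV)
# steel blobs: low sat grey within windows
for n,(x0,x1,y0,y1) in dict(one=(355,405,195,245),two=(422,480,240,290)).items():
    w=hsv[y0:y1,x0:x1]
    steel=((w[...,1]<60)&(w[...,2]>90)).astype(np.uint8)
    br=((w[...,0]>14)&(w[...,0]<35)&(w[...,1]>110)&(w[...,2]>110)).astype(np.uint8)
    for m,t in((steel,"steel"),(br,"brass")):
        k,l,s,ce=cv2.connectedComponentsWithStats(m); 
        if k<2: print(n,t,"none");continue
        i=1+np.argmax(s[1:,4]); ctr=ce[i]+[x0,y0]
        print(n,t,s[i,4],ctr,onz(c,T,[ctr],.013 if t=="steel" else .011).round(4), bydepth(c,T,[ctr],d).round(4))
g=cv2.cvtColor(p,cv2.COLOR_BGR2GRAY)
for uv in [(175,212),(177,222),(170,228),(205,215),(240,240),(225,235),(268,250),(262,262),(250,222),(155,185),(140,235)]: print(uv,bydepth(c,T,[uv],d).round(4))
E
```

```text
one steel 391 [378.91048593 221.55242967] [[ 0.5742 -0.2031  0.013 ]] [[ 0.5732 -0.2022  0.0227]]
one brass 19 [365.36842105 204.57894737] [[ 0.6095 -0.1755  0.011 ]] [[ 0.6087 -0.1751  0.0169]]
two steel 410 [446.22195122 264.9902439 ] [[ 0.486 -0.339  0.013]] [[ 0.4857 -0.3363  0.0251]]
two brass 20 [465.15 253.  ] [[ 0.5106 -0.378   0.011 ]] [[ 0.5104 -0.3767  0.0158]]
(175, 212) [[0.5807 0.1888 0.1062]]
(177, 222) [[0.5631 0.1881 0.0941]]
(170, 228) [[0.5504 0.1971 0.1068]]
(205, 215) [[0.5777 0.1374 0.0857]]
(240, 240) [[0.5317 0.0739 0.0597]]
(225, 235) [[0.5416 0.1041 0.0573]]
(268, 250) [[0.5106 0.0147 0.0924]]
(262, 262) [[0.4876 0.0247 0.1009]]
(250, 222) [[0.5674 0.0549 0.0593]]
(155, 185) [[0.6401 0.2436 0.0594]]
(140, 235) [[0.5408 0.2701 0.0592]]
```

View pics/topz.png

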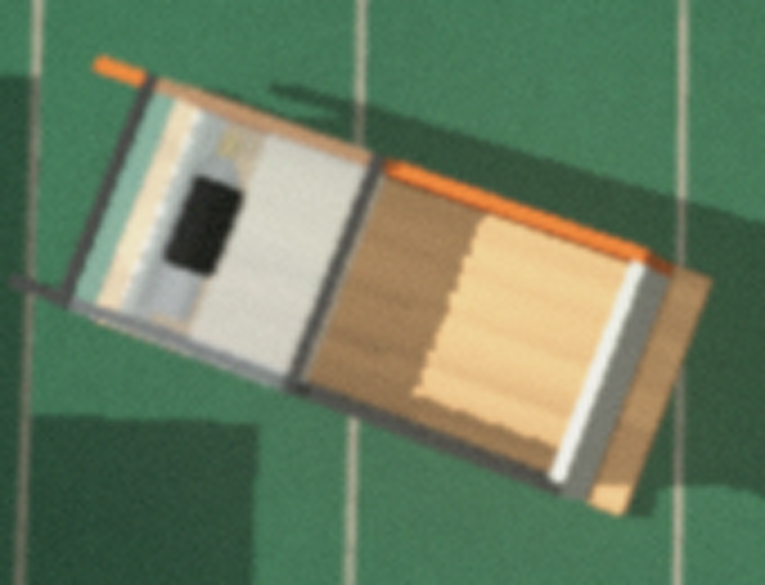

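```bash
cat >> h.py <<'E'
def plan(pos,phi,tilt=0,cmd=None):
    """tool x at yaw phi deg, z down; tilt deg about tool x. prints delta cm and rotvec deg"""
    st=manip.state(); R0=Rq(st["tool_rot"]); a=np.radians(phi)
    M=np.array([[np.cos(a),np.sin(a),0],[np.sin(a),-np.cos(a),0],[0,0,-1]]).T
    M=np.array([[np.cos(a),np.sin(a),0],[np.sin(a),-np.cos(a),0],[0,0,-1.]])
    Rt=R.from_matrix(M)*R.from_rotvec([np.radians(tilt),0,0])
    d=R0.inv().apply(np.array(pos)-st["tcp_pos"])*100
    rv=np.degrees((R0.inv()*Rt).as_rotvec())
    print("delta",d.round(2),"rot",rv.round(1)); return d,rv
E
python3 - <<'E'
from h import *
plan([.585,-.19,.25],38)
E
```

```text
delta [ 52.25 -30.03  -3.55] rot [ -0.1  -0.  -24.1]
```

arm_command(
  delta_pos=[
    [5, -3, -3.5],
    [10, -6, -3.5],
    [15, -9, -3.5],
    [20, -12, -3.5],
    [25, -15, -3.5],
    [30, -18, -3.5],
    [35, -20, -3.5],
    [40, -23, -3.5],
    [45, -26, -3.5],
    [49, -28, -3.5],
    [52.2, -30, -3.5],
    [52.2, -30, -3.5],
    [52.2, -30, -3.5],
  ],
  rot=[
    [0, 0, 0],
    [0, 0, -5],
    [0, 0, -10],
    [0, 0, -15],
    [0, 0, -20],
    [0, 0, -24],
    [0, 0, -24],
    [0, 0, -24],
    [0, 0, -24],
    [0, 0, -24],
    [0, 0, -24],
    [0, 0, -24],
    [0, 0, -24],
  ],
  claw=[9.5, 9.5, 9.5, 9, 8, 7, 6, 5, 5, 5, 5, 5, 5],
)

```text
clock: 1.72
tcp_pos: [0.5842, -0.1908, 0.2493]
tool_rot: [-0.0, 0.946, 0.324, -0.0]
ft_force: [-1.1, -0.0, 0.1]
grip_width: 0.0498
```

```bash
cat > w.py <<'E'
import sys
from h import *
n=sys.argv[1]; st=manip.state(); p,d=manip.snapshot("wrist")
cv2.imwrite(f"pics/{n}.png",p); np.savez(f"pics/{n}.npz",d=d,q=st["tool_rot"],t=st["tcp_pos"])
print(st["clock"],st["tcp_pos"].round(4),st["joints"].round(3),st["grip_width"].round(4),st["ft_force"].round(2))
E
python3 w.py w1
```

```text
Traceback (most recent call last):
  File "w.py", line 5, in <module>
    print(st["clock"],st["tcp_pos"].round(4),st["joints"].round(3),st["grip_width"].round(4),st["ft_force"].round(2))
                                                                   ^^^^^^^^^^^^^^^^^^^^^^
AttributeError: 'float' object has no attribute 'round'
```

View pics/w1.png

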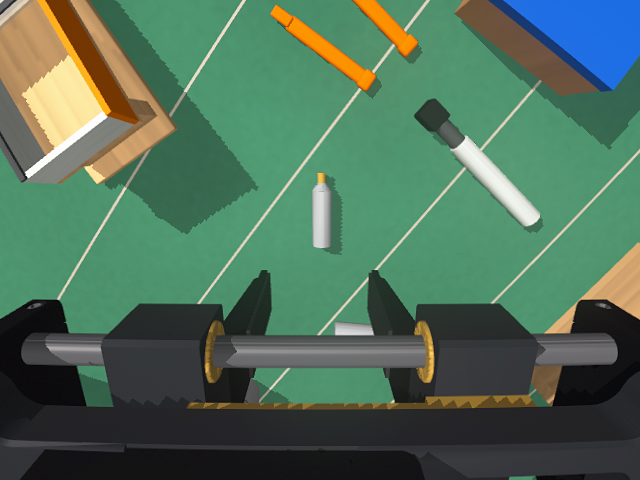

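Wrist view: cartridge upright in the picture, neck tip at about (321,172), base at (321,248), nothing close to it. The jaws straddle column 320.

```bash
sed -i 's/st\["grip_width"\].round(4)/round(st["grip_width"],4)/' w.py
cat >> h.py <<'E'
def load(n):
    z=np.load(f"pics/{n}.npz"); c,T=pose("wrist",dict(tool_rot=z["q"],tcp_pos=z["t"]))
    return cv2.imread(f"pics/{n}.png"),z["d"],c,T
def cart(p,c,T,box,h=0.011):
    x0,x1,y0,y1=box; hsv=cv2.cvtColor(p,cv2.COLOR_BGR2HSV)[y0:y1,x0:x1]
    st=(hsv[...,1]<50)&(hsv[...,2]>110); br=(hsv[...,0]>14)&(hsv[...,0]<35)&(hsv[...,1]>90)&(hsv[...,2]>110)
    def big(m):
        k,l,s,ce=cv2.connectedComponentsWithStats(m.astype(np.uint8)); i=1+np.argmax(s[1:,4]); return l==i
    S=big(st);B=big(br); ys,xs=np.nonzero(S|B); P=onz(c,T,np.c_[xs+x0,ys+y0],h)
    ys,xs=np.nonzero(S); s=onz(c,T,np.c_[xs+x0,ys+y0],h).mean(0); ys,xs=np.nonzero(B); b=onz(c,T,np.c_[xs+x0,ys+y0],h).mean(0)
    u=(b-s)/np.linalg.norm(b-s); t=(P-s)@u; w=(P-s)@np.array([-u[1],u[0],0])
    lo,hi=t.min(),t.max(); ctr=s+u*(hi-.043)
    print("len",(hi-lo).round(4),"wid",np.ptp(w).round(4),"phi",np.degrees(np.arctan2(u[1],u[0])).round(1),"ctr(tip-43)",ctr.round(4),"mid",(s+u*(lo+hi)/2).round(4))
E
python3 - <<'E'
from h import *
p,d,c,T=load("w1")
cart(p,c,T,(295,350,160,260))
print(bydepth(c,T,[(321,215),(250,230)],d).round(4))
plan([.573,-.202,.003],38)
E
```

```text
len 0.0887 wid 0.0212 phi 38.2 ctr(tip-43) [ 0.5786 -0.1978  0.011 ] mid [ 0.5775 -0.1987  0.011 ]
[[ 5.752e-01 -2.003e-01  2.150e-02]
 [ 5.041e-01 -1.471e-01  4.000e-04]]
delta [-1.53  0.19 24.65] rot [-0.   0.  -0.2]
```

Run:
```python
from h import *
plan([.578,-.1985,.003],38.2)
```

```text
delta [-0.92  0.22 24.65] rot [-0.   0.  -0.4]
```

arm_command(
  delta_pos=[
    [-0.9, 0.2, 5],
    [-0.9, 0.2, 10],
    [-0.9, 0.2, 15],
    [-0.9, 0.2, 20],
    [-0.9, 0.2, 23],
    [-0.9, 0.2, 24.6],
    [-0.9, 0.2, 24.6],
    [-0.9, 0.2, 24.6],
    [-0.9, 0.2, 24.6],
    [-0.9, 0.2, 24.6],
    [-0.9, 0.2, 24.6],
    [-0.9, 0.2, 24.6],
  ],
  rot=[
    [0, 0, 0],
    [0, 0, 0],
    [0, 0, 0],
    [0, 0, 0],
    [0, 0, 0],
    [0, 0, 0],
    [0, 0, 0],
    [0, 0, 0],
    [0, 0, 0],
    [0, 0, 0],
    [0, 0, 0],
    [0, 0, 0],
  ],
  claw=[5, 5, 5, 5, 5, 5, 5, 1.5, 1.5, 1.5, 1.5, 1.5],
)

```text
clock: 3.28
tcp_pos: [0.5791, -0.1978, 0.0042]
tool_rot: [0.0, 0.946, 0.324, 0.0]
ft_force: [-1.1, 0.9, 5.9]
grip_width: 0.0211
```

Run:
```python
from h import *
plan([.51,.04,.33],-18.8)
```

```text
delta [  9.15 -22.98 -32.6 ] rot [ 0.  -0.  56.7]
```

arm_command(
  delta_pos=[
    [0, 0, -3],
    [0, 0, -8],
    [0, 0, -14],
    [0, 0, -20],
    [2, -4, -25],
    [3.5, -9, -29],
    [5, -14, -32.6],
    [7, -19, -32.6],
    [9.2, -23, -32.6],
    [9.2, -23, -32.6],
    [9.2, -23, -32.6],
    [9.2, -23, -32.6],
    [9.2, -23, -32.6],
  ],
  rot=[
    [0, 0, 0],
    [0, 0, 0],
    [0, 0, 0],
    [0, 0, 5],
    [0, 0, 12],
    [0, 0, 20],
    [0, 0, 29],
    [0, 0, 38],
    [0, 0, 47],
    [0, 0, 56.7],
    [0, 0, 56.7],
    [0, 0, 56.7],
    [0, 0, 56.7],
  ],
  claw=[1.5, 1.5, 1.5, 1.5, 1.5, 1.5, 1.5, 1.5, 1.5, 1.5, 1.5, 1.5, 1.5],
)

```text
clock: 4.9
tcp_pos: [0.5104, 0.0399, 0.3294]
tool_rot: [0.0, 0.987, -0.163, -0.0]
ft_force: [-0.6, -0.3, -0.6]
grip_width: 0.0214
```

```bash
python3 w.py w2
```

```text
4.9 [0.5104 0.0399 0.3294] [-0.051  0.223  1.661 -0.     1.258  1.848] 0.0214 [-0.55 -0.3  -0.56]
```

View pics/w2.png

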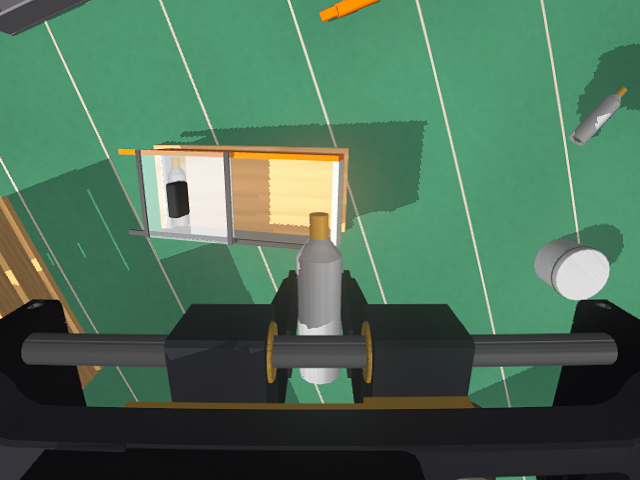

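The cartridge is held with its neck up in the picture, at (318,225). The chute spans (120..345, 150..245), with the orange cheek at top from (232,153) to (340,158) and the cover edge strip at (228,195).

Run:
```python
from h import *
p,d,c,T=load("w2")
a=cv2.resize(p[135:260,110:370],None,fx=3,fy=3,interpolation=cv2.INTER_CUBIC);cv2.imwrite("pics/w2z.png",a)
for uv in [(245,156),(285,157),(325,158),(338,170),(338,200),(334,200),(343,180),(295,200),(255,200),(228,180),(228,220),(260,240),(285,242),(200,170),(200,220),(176,185),(175,200),(178,213)]: print(uv,bydepth(c,T,[uv],d).round(4)[0])
```

```text
(245, 156) [0.586  0.1017 0.089 ]
(285, 157) [0.5709 0.0584 0.1009]
(325, 158) [0.5565 0.0175 0.1085]
(338, 170) [0.5396 0.0083 0.1059]
(338, 200) [0.507  0.0185 0.0989]
(334, 200) [0.51   0.0226 0.107 ]
(343, 180) [0.5137 0.0045 0.0119]
(295, 200) [0.5166 0.069  0.0616]
(255, 200) [0.531  0.1186 0.0492]
(228, 180) [0.5675 0.1295 0.091 ]
(228, 220) [0.5243 0.1476 0.0909]
(260, 240) [0.4891 0.1214 0.0896]
(285, 242) [0.4787 0.0929 0.0952]
(200, 170) [0.5882 0.1582 0.0822]
(200, 220) [0.5337 0.1828 0.0812]
(176, 185) [0.5818 0.1828 0.1037]
(175, 200) [0.5668 0.191  0.1037]
(178, 213) [0.5518 0.1959 0.0999]
```

View pics/w2z.png

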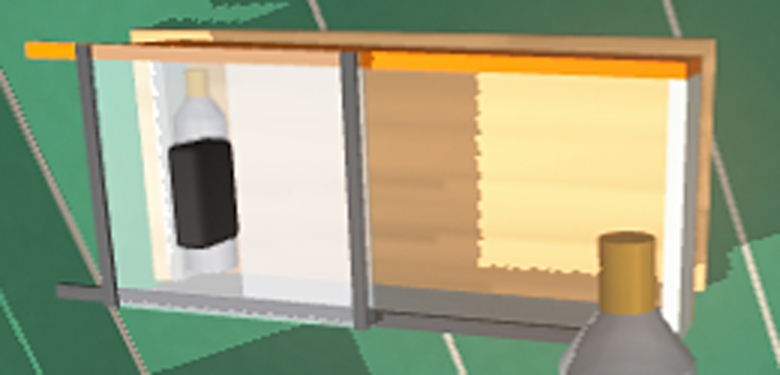

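Run:
```python
from h import *
p,d,c,T=load("w2")
hsv=cv2.cvtColor(p,cv2.COLOR_BGR2HSV)
ys,xs=np.mgrid[135:260,110:370]; uv=np.c_[xs.ravel(),ys.ravel()]
P=bydepth(c,T,uv,d); H=hsv[uv[:,1],uv[:,0]]
ok=(P[:,2]>.02)&(P[:,2]<.135)
# orange cheek pixels, upper (right) part
om=ok&(H[:,0]<16)&(H[:,1]>200)&(H[:,2]>180)&(P[:,2]>.083)
O=P[om]; 
def line(O):
    vx,vy,x,y=cv2.fitLine(O[:,:2].astype(np.float32),cv2.DIST_HUBER,0,.001,.001).ravel(); return np.array([vx,vy]),np.array([x,y])
u,o=line(O); u=u*np.sign(-u[1]); print("orange",len(O),u,o,"angle",np.degrees(np.arctan2(u[1],u[0])))
# floor: wood pixels visible in the inlet
fm=ok&(uv[:,0]>240)&(uv[:,0]<300)&(uv[:,1]>170)&(uv[:,1]<215)
F=P[fm]; A=np.c_[F[:,:2],np.ones(len(F))]; co=np.linalg.lstsq(A,F[:,2],rcond=None)[0]; r=F[:,2]-A@co
print("floor",co,"slope",np.linalg.norm(co[:2]),"angle",np.degrees(np.arctan2(co[1],co[0])),"rms",r.std())
# wood cover
x=u; y=np.array([-u[1],u[0]])
Q=np.c_[P[:,:2]@x,P[:,:2]@y,P[:,2]]
print("orange lateral",np.percentile(Q[om][:,1],[2,50,98]), "z",np.percentile(Q[om][:,2],[5,95]))
# profile: lateral heights at fixed s bands
s0=(o@x)
for s in np.arange(-.13,.07,.02)-0.06:
    m=ok&(abs(Q[:,0]-s)<.004); 
    if m.sum()<20: continue
    h=Q[m]; b=np.round(h[:,1]/.006)*.006
    print("s",s.round(3),[(round(float(k),3),round(float(np.median(h[b==k,2])),3)) for k in np.unique(b)])
```

```text
orange 75 [-0.33993718 -0.94044816] [0.5736051  0.05516078] angle -109.87304
floor [-0.07411604 -0.20222968  0.11348309] slope 0.21538345332997605 angle -110.12759961402126 rms 0.0008263477117591304
orange lateral [0.51601002 0.52065244 0.52107286] z [0.08524436 0.1095788 ]
s -0.19 [(0.414, 0.092), (0.42, 0.1), (0.426, 0.101), (0.432, 0.1), (0.438, 0.101), (0.444, 0.105), (0.45, 0.104), (0.456, 0.102), (0.462, 0.102), (0.468, 0.103), (0.474, 0.104), (0.48, 0.101), (0.486, 0.102), (0.492, 0.1), (0.498, 0.102), (0.504, 0.106), (0.51, 0.1), (0.516, 0.105), (0.522, 0.091)]
```

Run:
```python
from h import *
p,d,c,T=load("w2")
z=.3294+.007
pts=onz(c,T,[(319,213),(319,237)],z)
t=np.load("pics/w2.npz"); print((Rq(t["q"]).inv().apply(pts-t["t"])*1000).round(1))
# silhouettes of the cart: left/right edges on row 290
plan([.526,.0755,.071],-20)
plan([.526,.0755,.14],-20)
```

```text
[[42.6 -0.2 -7. ]
 [31.  -0.2 -7. ]]
delta [ 0.34 -3.88 25.85] rot [0.  0.  1.2]
delta [ 0.34 -3.87 18.95] rot [0.  0.  1.2]
```

arm_command(
  delta_pos=[
    [0.3, -3.9, 0],
    [0.3, -3.9, 6],
    [0.3, -3.9, 12],
    [0.3, -3.9, 17],
    [0.3, -3.9, 19],
    [0.3, -3.9, 19],
    [0.3, -3.9, 19],
  ],
  rot=[
    [0, 0, 1.2],
    [0, 0, 1.2],
    [0, 0, 1.2],
    [0, 0, 1.2],
    [0, 0, 1.2],
    [0, 0, 1.2],
    [0, 0, 1.2],
  ],
  claw=[1.5, 1.5, 1.5, 1.5, 1.5, 1.5, 1.5],
)

```text
clock: 5.82
tcp_pos: [0.5263, 0.0762, 0.1405]
tool_rot: [-0.0, 0.985, -0.174, 0.001]
ft_force: [0.1, 0.1, -0.1]
grip_width: 0.0212
```

```bash
python3 w.py w3
```

```text
5.825 [0.5263 0.0762 0.1405] [ 0.02   0.452  1.87  -0.     0.818  1.94 ] 0.0212 [ 0.12  0.12 -0.07]
```

View pics/w3.png

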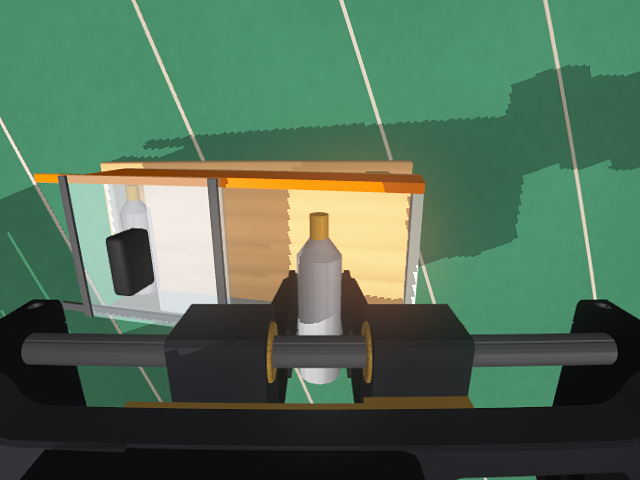

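Closer view: held cartridge at (319,225..380) above the inlet; orange cheek from (40,178) to (422,188), end wall at (412,245), cover edge at (218,245). I'll check the heading again from this picture.

Run:
```python
from h import *
p,d,c,T=load("w3")
hsv=cv2.cvtColor(p,cv2.COLOR_BGR2HSV)
ys,xs=np.mgrid[160:320,40:440]; uv=np.c_[xs.ravel(),ys.ravel()]
P=bydepth(c,T,uv,d); H=hsv[uv[:,1],uv[:,0]]
om=(H[:,0]<16)&(H[:,1]>200)&(H[:,2]>200)&(P[:,2]>.085)&(P[:,2]<.12)
O=P[om]
vx,vy,x,y=cv2.fitLine(O[:,:2].astype(np.float32),cv2.DIST_HUBER,0,.001,.001).ravel(); s=np.sign(-vy)
print("orange",len(O),np.degrees(np.arctan2(vy*s,vx*s)))
fm=(uv[:,0]>230)&(uv[:,0]<405)&(uv[:,1]>200)&(uv[:,1]<265)&((uv[:,0]<285)|(uv[:,0]>355))&(P[:,2]<.1)
F=P[fm]; A=np.c_[F[:,:2],np.ones(len(F))]; co=np.linalg.lstsq(A,F[:,2],rcond=None)[0]
print("floor",co,np.linalg.norm(co[:2]),np.degrees(np.arctan2(co[1],co[0])),(F[:,2]-A@co).std())
a=np.radians(-110); X=np.array([np.cos(a),np.sin(a)]);Y=np.array([-X[1],X[0]])
print("z=60 s:",(.06-co[2])/np.linalg.norm(co[:2]),"tcp s,l",np.array([.5263,.0762])@X,np.array([.5263,.0762])@Y)
Q=np.c_[P[:,:2]@X,P[:,:2]@Y,P[:,2]]
print("orange lat",np.percentile(Q[om][:,1],[2,20,50,80,98]).round(4))
for row in (230,260):
    m=(uv[:,1]==row)&(uv[:,0]>398)&(uv[:,0]<428); print(row,[(int(k[0]),*np.round(q,3)) for k,q in zip(uv[m][::3],Q[m][::3])])
for col in (232,245,260):
    m=(uv[:,0]==col)&(uv[:,1]>270); print(col,[(int(k[1]),*np.round(q,3)) for k,q in zip(uv[m][::3],Q[m][::3])])
    m=(uv[:,0]==col)&(uv[:,1]<196)&(uv[:,1]>172); print(col,[(int(k[1]),*np.round(q,3)) for k,q in zip(uv[m][::3],Q[m][::3])])
```

```text
orange 171 -111.845406
floor [-0.07353934 -0.20167359  0.11329374] 0.21466316016928186 -110.03415070744515 0.0006607855836331638
z=60 s: -0.24826681513466084 tcp s,l -0.25160977913618565 0.46849829139820764
orange lat [0.5144 0.5161 0.5188 0.5201 0.5202]
230 [(399, np.float64(-0.196), np.float64(0.482), np.float64(0.071)), (402, np.float64(-0.195), np.float64(0.482), np.float64(0.072)), (405, np.float64(-0.193), np.float64(0.482), np.float64(0.072)), (408, np.float64(-0.194), np.float64(0.486), np.float64(0.085)), (411, np.float64(-0.198), np.float64(0.492), np.float64(0.108)), (414, np.float64(-0.196), np.float64(0.492), np.float64(0.108)), (417, np.float64(-0.194), np.float64(0.492), np.float64(0.108)), (420, np.float64(-0.193), np.float64(0.492), np.float64(0.108)), (423, np.float64(-0.158), np.float64(0.462), np.float64(-0.0)), (426, np.float64(-0.156), np.float64(0.462), np.float64(0.001))]
260 [(399, np.float64(-0.195), np.float64(0.46), np.float64(0.072)), (402, np.float64(-0.193), np.float64(0.46), np.float64(0.072)), (405, np.float64(-0.191), np.float64(0.46), np.float64(0.0
[... 4637 characters left out ...]
64(-0.267), np.float64(0.503), np.float64(0.228)), (316, np.float64(-0.267), np.float64(0.503), np.float64(0.23)), (319, np.float64(-0.266), np.float64(0.504), np.float64(0.232))]
260 [(173, np.float64(-0.292), np.float64(0.52), np.float64(0.065)), (176, np.float64(-0.289), np.float64(0.52), np.float64(0.081)), (179, np.float64(-0.288), np.float64(0.52), np.float64(0.092)), (182, np.float64(-0.288), np.float64(0.518), np.float64(0.09)), (185, np.float64(-0.288), np.float64(0.516), np.float64(0.092)), (188, np.float64(-0.295), np.float64(0.508), np.float64(0.051)), (191, np.float64(-0.295), np.float64(0.505), np.float64(0.049)), (194, np.float64(-0.295), np.float64(0.503), np.float64(0.051))]
```

arm_command(
  delta_pos=[
    [-0.2, 0, 1],
    [-0.2, 0, 3],
    [-0.2, 0, 5],
    [-0.2, 0, 6.2],
    [-0.2, 0, 7],
    [-0.2, 0, 7],
    [-0.2, 0, 7],
  ],
  rot=[
    [0, 0, 0],
    [0, 0, 0],
    [0, 0, 0],
    [0, 0, 0],
    [0, 0, 0],
    [0, 0, 0],
    [0, 0, 0],
  ],
  claw=[1.5, 1.5, 1.5, 1.5, 1.5, 1.5, 1.5],
)

```text
clock: 6.75
tcp_pos: [0.5241, 0.077, 0.0701]
tool_rot: [-0.0, 0.985, -0.174, 0.0]
ft_force: [0.3, 0.3, 0.2]
grip_width: 0.0211
```

```bash
python3 w.py w4
```

```text
6.75 [0.5241 0.077  0.0701] [ 0.021  0.557  1.932 -0.     0.651  1.942] 0.0211 [0.3  0.29 0.2 ]
```

View pics/w4.png

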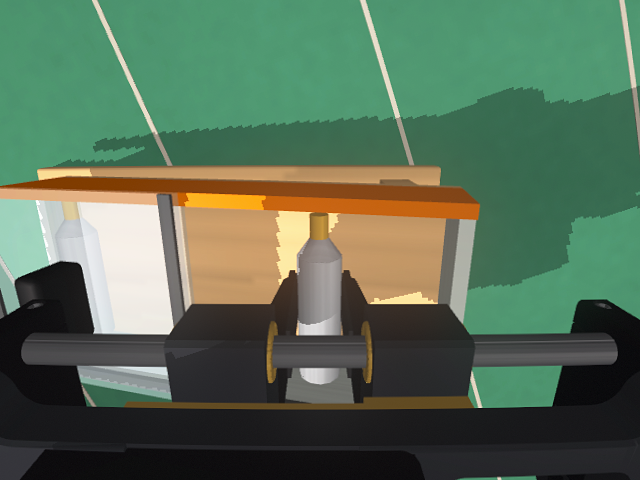

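Neck tip at (319,213) inside the orange cheek (row ~208); no contact force. Releasing.

arm_command(
  delta_pos=[
    [0, 0, 0],
    [0, 0, 0],
    [0, 0, 0],
    [0, 0, 0],
    [0, 0, 0],
    [0, 0, -1],
    [0, 0, -2],
    [0, 0, -4],
    [0, 0, -8],
    [0, 0, -13],
    [0, 0, -18],
    [0, 0, -18],
    [0, 0, -18],
  ],
  rot=[
    [0, 0, 0],
    [0, 0, 0],
    [0, 0, 0],
    [0, 0, 0],
    [0, 0, 0],
    [0, 0, 0],
    [0, 0, 0],
    [0, 0, 0],
    [0, 0, 0],
    [0, 0, 0],
    [0, 0, 0],
    [0, 0, 0],
    [0, 0, 0],
  ],
  claw=[4, 4, 4, 4, 4, 4, 4, 4, 4, 4, 4, 4, 4],
)

```text
clock: 8.43
tcp_pos: [0.5234, 0.077, 0.2495]
tool_rot: [0.0, 0.985, -0.174, -0.0]
ft_force: [-0.5, -0.6, -1.1]
grip_width: 0.04
```

```bash
python3 w.py w5
python3 - <<'E'
from h import *
plan([.495,-.34,.25],-59)
E
```

```text
8.425 [0.5234 0.077  0.2495] [ 0.021  0.318  1.747 -0.     1.077  1.942] 0.04 [-0.45 -0.57 -1.12]
delta [11.64 40.14 -0.1 ] rot [ 0.1  0.1 39. ]
```

View pics/w5.png

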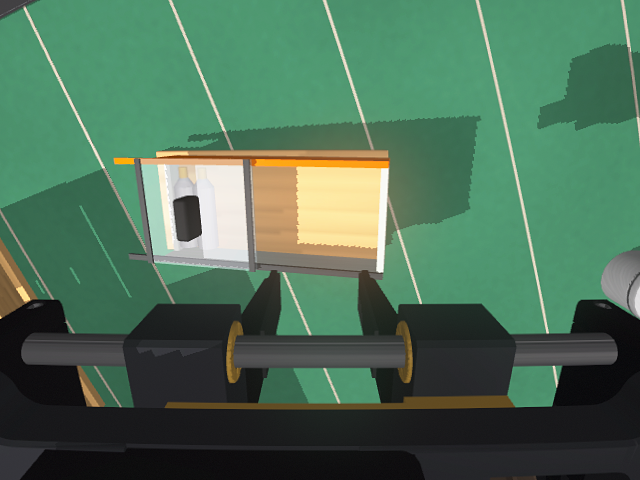

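Released cartridge rolled down and lies at (206,215) behind the first (185,215), neck to orange. Next, the second.

arm_command(
  delta_pos=[
    [1, 4, 0],
    [2.5, 9, 0],
    [4, 14, 0],
    [5.5, 19, 0],
    [7, 24, 0],
    [8.5, 29, 0],
    [10, 34, 0],
    [11.6, 40, 0],
    [11.6, 40, 0],
    [11.6, 40, 0],
    [11.6, 40, 0],
  ],
  rot=[
    [0, 0, 4],
    [0, 0, 9],
    [0, 0, 14],
    [0, 0, 19],
    [0, 0, 24],
    [0, 0, 29],
    [0, 0, 34],
    [0, 0, 39],
    [0, 0, 39],
    [0, 0, 39],
    [0, 0, 39],
  ],
  claw=[5, 5, 5, 5, 5, 5, 5, 5, 5, 5, 5],
)

```text
clock: 9.85
tcp_pos: [0.4959, -0.3372, 0.2493]
tool_rot: [-0.0, 0.871, -0.492, -0.0]
ft_force: [1.0, 0.2, 0.9]
grip_width: 0.05
```

```bash
python3 w.py w6
```

```text
9.85 [ 0.4959 -0.3372  0.2493] [-0.707  0.423  1.579  0.     1.141  1.892] 0.05 [1.01 0.16 0.85]
```

View pics/w6.png

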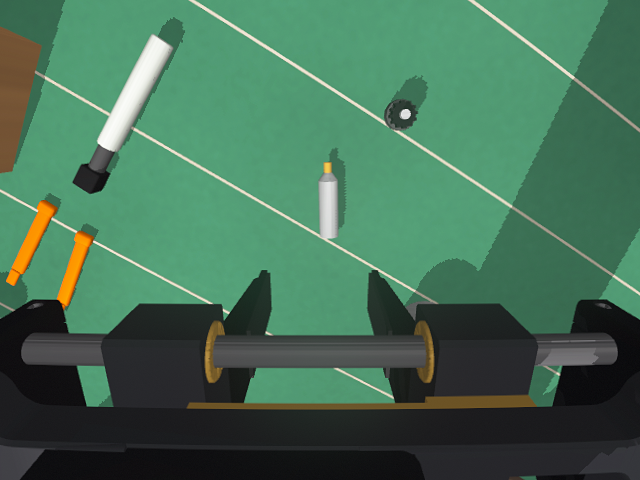

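The second cartridge is upright in the picture, neck tip (327,162), base (329,238), clear of everything.

Run:
```python
from h import *
p,d,c,T=load("w6")
cart(p,c,T,(305,350,155,250))
plan([.491,-.347,.003],-59)
```

```text
len 0.1026 wid 0.0472 phi -58.2 ctr(tip-43) [ 0.4883 -0.3442  0.011 ] mid [ 0.484  -0.3371  0.011 ]
delta [ 0.59  0.93 24.66] rot [0.  0.  0.1]
```

The mask caught part of the white line (length 103 mm, width 47 mm, so not trusted); redo with an opening and a tighter window.

Run:
```python
from h import *
p,d,c,T=load("w6")
cart(p,c,T,(314,342,155,237))
print(onz(c,T,[(327.5,162.5),(328.5,238)],.011).round(4))
ys,xs=np.nonzero(d[150:250,300:360]>0); uv=np.c_[xs+300,ys+150]; P=bydepth(c,T,uv,d); m=P[:,2]>.008
Q=P[m]; b,q=Q.mean(0),np.linalg.svd(Q[:,:2]-Q[:,:2].mean(0))[2][0]; q=q*np.sign(q[0]);t=(Q[:,:2]-b[:2])@q
print("depth blob",len(Q),np.degrees(np.arctan2(q[1],q[0])),np.ptp(t),b[:2]+q*(t.max()+t.min())/2, Q[:,2].max())
plan([.491,-.3485,.003],-58.5)
```

```text
len 0.0863 wid 0.0273 phi -58.0 ctr(tip-43) [ 0.4882 -0.3443  0.011 ] mid [ 0.4881 -0.3441  0.011 ]
[[ 0.5106 -0.3802  0.011 ]
 [ 0.4637 -0.3058  0.011 ]]
depth blob 1289 -57.16072180576271 0.08611010177712014 [ 0.48881911 -0.34415447] 0.023582887391259966
delta [ 0.72  1.   24.66] rot [ 0.   0.  -0.4]
```

Run:
```python
from h import *
plan([.4882,-.344,.003],-57.8)
```

```text
delta [ 0.19  1.01 24.66] rot [ 0.   0.  -1.1]
```

arm_command(
  delta_pos=[
    [0.2, 1, 5],
    [0.2, 1, 10],
    [0.2, 1, 15],
    [0.2, 1, 20],
    [0.2, 1, 23],
    [0.2, 1, 24.6],
    [0.2, 1, 24.6],
    [0.2, 1, 24.6],
    [0.2, 1, 24.6],
    [0.2, 1, 24.6],
    [0.2, 1, 24.6],
    [0.2, 1, 24.6],
  ],
  rot=[
    [0, 0, -1.1],
    [0, 0, -1.1],
    [0, 0, -1.1],
    [0, 0, -1.1],
    [0, 0, -1.1],
    [0, 0, -1.1],
    [0, 0, -1.1],
    [0, 0, -1.1],
    [0, 0, -1.1],
    [0, 0, -1.1],
    [0, 0, -1.1],
    [0, 0, -1.1],
  ],
  claw=[5, 5, 5, 5, 5, 5, 5, 1.5, 1.5, 1.5, 1.5, 1.5],
)

```text
clock: 11.4
tcp_pos: [0.4883, -0.3456, 0.0042]
tool_rot: [0.0, 0.875, -0.484, 0.0]
ft_force: [-1.7, -0.4, 6.3]
grip_width: 0.0214
```

Run:
```python
from h import *
plan([.5225,.0753,.16],-20)
```

```text
delta [-33.85 -25.24 -15.6 ] rot [  0.   -0.1 -37.9]
```

arm_command(
  delta_pos=[
    [0, 0, -3],
    [0, 0, -8],
    [0, 0, -14],
    [-3, -2, -19],
    [-7, -5, -20],
    [-11, -8, -20],
    [-15, -11, -20],
    [-19, -14, -20],
    [-23, -17, -20],
    [-27, -20, -20],
    [-31, -23, -20],
    [-33.8, -25.2, -20],
    [-33.8, -25.2, -17.5],
    [-33.8, -25.2, -15.6],
    [-33.8, -25.2, -15.6],
    [-33.8, -25.2, -15.6],
  ],
  rot=[
    [0, 0, 0],
    [0, 0, 0],
    [0, 0, 0],
    [0, 0, -5],
    [0, 0, -10],
    [0, 0, -15],
    [0, 0, -20],
    [0, 0, -25],
    [0, 0, -30],
    [0, 0, -35],
    [0, 0, -38],
    [0, 0, -38],
    [0, 0, -38],
    [0, 0, -38],
    [0, 0, -38],
    [0, 0, -38],
  ],
  claw=[1.5, 1.5, 1.5, 1.5, 1.5, 1.5, 1.5, 1.5, 1.5, 1.5, 1.5, 1.5, 1.5, 1.5, 1.5, 1.5],
)

```text
clock: 13.4
tcp_pos: [0.5227, 0.0747, 0.1603]
tool_rot: [-0.0, 0.985, -0.173, 0.0]
ft_force: [-0.2, -0.7, -0.3]
grip_width: 0.0214
```

```bash
python3 w.py w7
python3 - <<'E'
from h import *
p,d,c,T=load("w7"); t=np.load("pics/w7.npz")
hsv=cv2.cvtColor(p,cv2.COLOR_BGR2HSV)[195:260,300:340]
m=(hsv[...,0]>12)&(hsv[...,0]<35)&(hsv[...,1]>150)
plan([.5225,.0753,.071],-20)
pts=onz(c,T,[(319,213)],t["t"][2]+.007); print((Rq(t["q"]).inv().apply(pts-t["t"])*1000).round(1))
E
```

```text
13.4 [0.5227 0.0747 0.1603] [ 0.017  0.421  1.859 -0.     0.861  1.936] 0.0214 [-0.15 -0.72 -0.27]
delta [-0.05 -0.04  8.94] rot [-0.  -0.1  0. ]
[[42.6 -0.2 -7. ]]
```

View pics/w7.png

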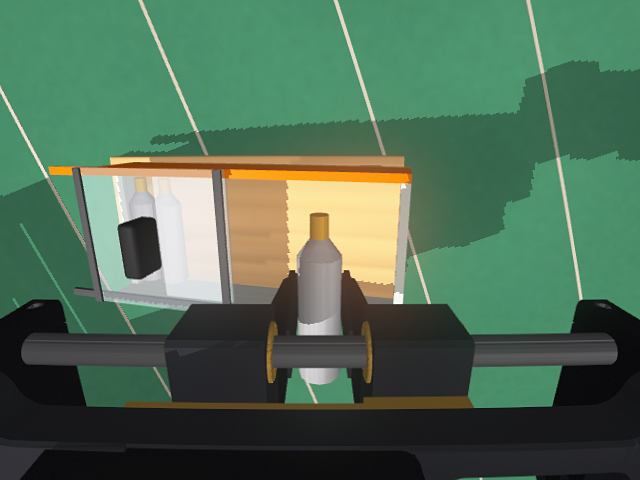

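The neck tip is at (319,213), the same grip as before, above the inlet. Lowering.

arm_command(
  delta_pos=[
    [0, 0, 2],
    [0, 0, 4],
    [0, 0, 6],
    [0, 0, 8],
    [0, 0, 9],
    [0, 0, 9],
    [0, 0, 9],
  ],
  rot=[
    [0, 0, 0],
    [0, 0, 0],
    [0, 0, 0],
    [0, 0, 0],
    [0, 0, 0],
    [0, 0, 0],
    [0, 0, 0],
  ],
  claw=[1.5, 1.5, 1.5, 1.5, 1.5, 1.5, 1.5],
)

```text
clock: 14.32
tcp_pos: [0.5228, 0.0748, 0.0704]
tool_rot: [-0.0, 0.985, -0.173, 0.001]
ft_force: [0.4, 0.3, -0.1]
grip_width: 0.0213
```

arm_command(
  delta_pos=[
    [0, 0, 0],
    [0, 0, 0],
    [0, 0, 0],
    [0, 0, 0],
    [0, 0, 0],
    [0, 0, -1],
    [0, 0, -2],
    [0, 0, -4],
    [0, 0, -8],
    [0, 0, -13],
    [0, 0, -18],
    [0, 0, -18],
    [0, 0, -18],
  ],
  rot=[
    [0, 0, 0],
    [0, 0, 0],
    [0, 0, 0],
    [0, 0, 0],
    [0, 0, 0],
    [0, 0, 0],
    [0, 0, 0],
    [0, 0, 0],
    [0, 0, 0],
    [0, 0, 0],
    [0, 0, 0],
    [0, 0, 0],
    [0, 0, 0],
  ],
  claw=[4, 4, 4, 4, 4, 4, 4, 4, 4, 4, 4, 4, 4],
)

```text
clock: 15.95
tcp_pos: [0.5219, 0.0748, 0.2495]
tool_rot: [0.0, 0.985, -0.173, -0.0]
ft_force: [0.3, -0.3, -1.0]
grip_width: 0.04
```

```bash
python3 w.py w8
python3 - <<'E'
from h import *
p,d,c,T=load("w8")
a=cv2.resize(p[140:290,100:400],None,fx=2.6,fy=2.6,interpolation=cv2.INTER_CUBIC);cv2.imwrite("pics/w8z.png",a)
ys,xs=np.mgrid[140:290,100:280]; uv=np.c_[xs.ravel(),ys.ravel()]
g=p[uv[:,1],uv[:,0]].max(1); m=(g<60); P=bydepth(c,T,uv[m],d); k=P[:,2]>.09
a=np.radians(-110); X=np.array([np.cos(a),np.sin(a)]);Y=np.array([-X[1],X[0]])
K=P[k]; top=K[K[:,2]>np.percentile(K[:,2],60)]
print("knob",k.sum(),"s",np.percentile(K[:,:2]@X,[2,98]),"l",np.percentile(K[:,:2]@Y,[2,98]),"z",np.percentile(K[:,2],[2,50,98]), K[:,:2].mean(0))
E
```

```text
15.95 [0.5219 0.0748 0.2495] [ 0.017  0.315  1.751 -0.     1.076  1.936] 0.04 [ 0.35 -0.25 -1.03]
knob 730 s [-0.38251501 -0.26882489] l [0.44833459 0.48605833] z [0.09031571 0.10180202 0.27166441] [0.55739275 0.15290909]
```

View pics/w8z.png

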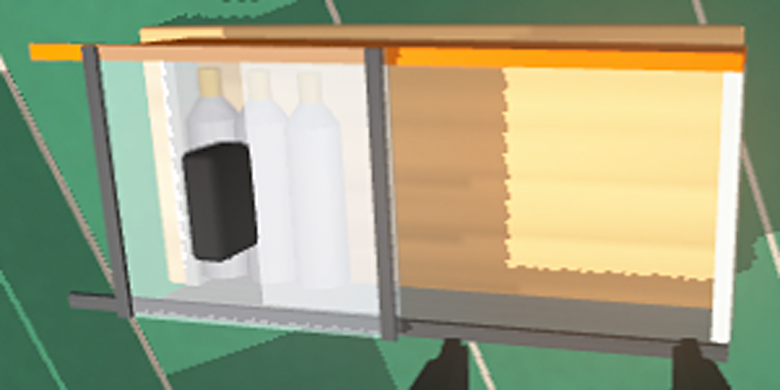

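Run:
```python
from h import *
p,d,c,T=load("w8")
a=np.radians(-110); X=np.array([np.cos(a),np.sin(a)]);Y=np.array([-X[1],X[0]])
ys,xs=np.mgrid[190:245,160:205]; uv=np.c_[xs.ravel(),ys.ravel()]
g=p[uv[:,1],uv[:,0]].max(1); P=bydepth(c,T,uv[g<70],d); K=P[(P[:,2]>.07)&(P[:,2]<.13)]
S,L,Z=K[:,:2]@X,K[:,:2]@Y,K[:,2]
print(len(K),"S",np.percentile(S,[1,50,99]),"L",np.percentile(L,[1,50,99]),"Z",np.percentile(Z,[1,50,99]))
for lo in np.arange(-.385,-.345,.004):
    m=(S>=lo)&(S<lo+.004)
    if m.any(): print(lo.round(3),m.sum(),Z[m].min().round(4),Z[m].max().round(4))
# cover strip top
for uv in [(248,180),(248,200),(248,230),(246,200),(252,200),(243,200),(230,180),(220,250)]:
    q=bydepth(c,T,[uv],d)[0]; print(uv,(q[:2]@X).round(4),(q[:2]@Y).round(4),q[2].round(4))
```

```text
805 S [-0.38293915 -0.370449   -0.36668875] L [0.44773123 0.4703075  0.48630185] Z [0.08192016 0.09760927 0.10418738]
-0.385 51 0.0997 0.1032
-0.381 52 0.0989 0.1035
-0.377 88 0.0874 0.1047
-0.373 385 0.0836 0.105
-0.369 229 0.0803 0.095
(248, 180) -0.3139 0.5004 0.0897
(248, 200) -0.3146 0.4822 0.0911
(248, 230) -0.316 0.4536 0.0919
(246, 200) -0.3164 0.4822 0.0914
(252, 200) -0.3197 0.4733 0.0443
(243, 200) -0.3194 0.482 0.0901
(230, 180) -0.3312 0.5 0.0866
(220, 250) -0.3467 0.4305 0.0828
```

Run:
```python
from h import *
plan([.5824,.235,.156],-20,-12.03)
plan([.5767,.2191,.0775],-20,-12.03)
```

```text
delta [  0.25 -17.13   9.28] rot [-12.    0.1   0.1]
delta [  0.26 -15.45  17.13] rot [-12.    0.1   0.1]
```

arm_command(
  delta_pos=[
    [0.2, -4, 0],
    [0.2, -9, 0],
    [0.2, -13, 2],
    [0.2, -17, 5],
    [0.2, -17.1, 8],
    [0.2, -17.1, 9.3],
    [0.2, -17.1, 9.3],
    [0.2, -17.1, 9.3],
  ],
  rot=[
    [0, 0, 0],
    [-5, 0, 0],
    [-12, 0, 0],
    [-12, 0, 0],
    [-12, 0, 0],
    [-12, 0, 0],
    [-12, 0, 0],
    [-12, 0, 0],
  ],
  claw=[0, 0, 0, 0, 0, 0, 0, 0],
)

```text
clock: 17.0
tcp_pos: [0.583, 0.2345, 0.1577]
tool_rot: [0.103, 0.979, -0.173, -0.018]
ft_force: [0.1, -0.7, -0.7]
grip_width: 0.0005
```

```bash
python3 w.py w9
python3 - <<'E'
from h import *
plan([.5767,.2191,.0775],-20,-12.03)
E
```

```text
17.0 [0.583  0.2345 0.1577] [ 0.347  0.612  1.514 -0.175  1.155  2.349] 0.0005 [ 0.09 -0.75 -0.72]
delta [-0.08 -0.03  8.21] rot [-0.1 -0.1 -0. ]
```

View pics/w9.png

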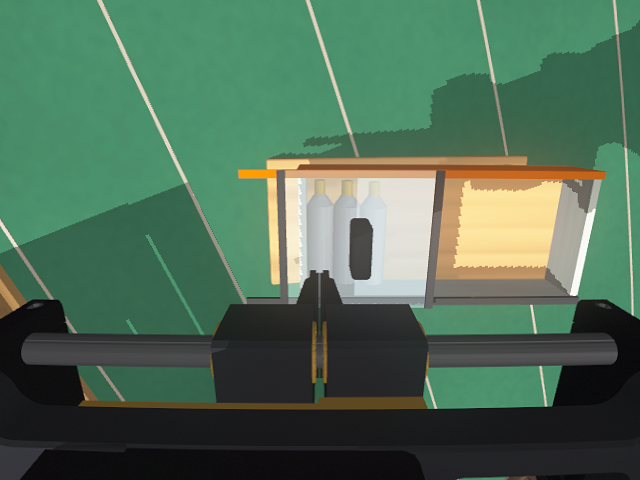

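Three cartridges lie side by side, necks at (320,187), (348,187) and (374,188). The knob at (361,248) is just up-slope of the shut fingers. Descending behind it.

arm_command(
  delta_pos=[
    [0, 0, 3],
    [0, 0, 5.5],
    [0, 0, 7],
    [0, 0, 8],
    [0, 0, 8],
    [0, 0, 8],
  ],
  rot=[
    [0, 0, 0],
    [0, 0, 0],
    [0, 0, 0],
    [0, 0, 0],
    [0, 0, 0],
    [0, 0, 0],
  ],
  claw=[0, 0, 0, 0, 0, 0],
)

```text
clock: 17.8
tcp_pos: [0.5773, 0.2195, 0.0791]
tool_rot: [0.103, 0.98, -0.172, -0.018]
ft_force: [-0.3, 0.0, 0.1]
grip_width: 0.0006
```

```bash
python3 w.py w10
```

```text
17.8 [0.5773 0.2195 0.0791] [ 0.328  0.689  1.606 -0.196  0.986  2.367] 0.0006 [-0.3   0.04  0.08]
```

View pics/w10.png

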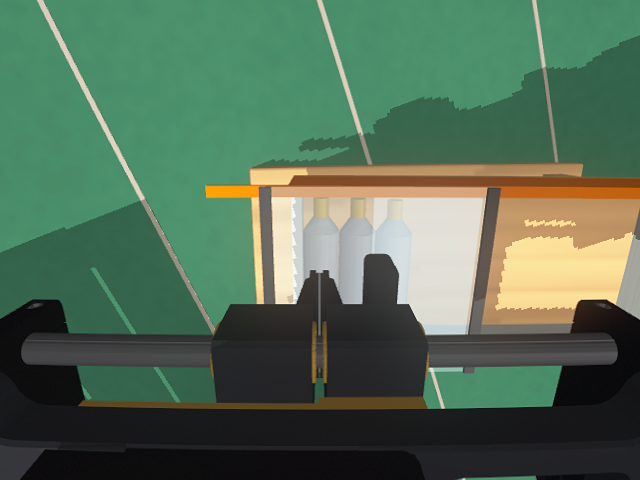

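arm_command(
  delta_pos=[
    [0, 0.5, 0],
    [0, 1, 0],
    [0, 1.5, 0],
    [0, 2.3, 0],
    [0, 3.1, 0],
    [0, 3.9, 0],
    [0, 4.7, 0],
    [0, 5.5, 0],
    [0, 6.3, 0],
    [0, 7.1, 0],
    [0, 7.9, 0],
    [0, 8.7, 0],
    [0, 9.5, 0],
    [0, 10.2, 0],
    [0, 10.9, 0],
    [0, 11.5, 0],
    [0, 12, 0],
    [0, 12, 0],
  ],
  rot=[
    [0, 0, 0],
    [0, 0, 0],
    [0, 0, 0],
    [0, 0, 0],
    [0, 0, 0],
    [0, 0, 0],
    [0, 0, 0],
    [0, 0, 0],
    [0, 0, 0],
    [0, 0, 0],
    [0, 0, 0],
    [0, 0, 0],
    [0, 0, 0],
    [0, 0, 0],
    [0, 0, 0],
    [0, 0, 0],
    [0, 0, 0],
    [0, 0, 0],
  ],
  claw=[0, 0, 0, 0, 0, 0, 0, 0, 0, 0, 0, 0, 0, 0, 0, 0, 0, 0],
)

```text
clock: 20.1
tcp_pos: [0.5367, 0.1085, 0.1033]
tool_rot: [0.103, 0.979, -0.172, -0.018]
ft_force: [-0.0, -0.4, 0.1]
grip_width: 0.0004
```

```bash
python3 w.py w11
```

```text
20.1 [0.5367 0.1085 0.1033] [ 0.169  0.569  1.79  -0.233  0.901  2.244] 0.0004 [-0.05 -0.4   0.11]
```

View pics/w11.png

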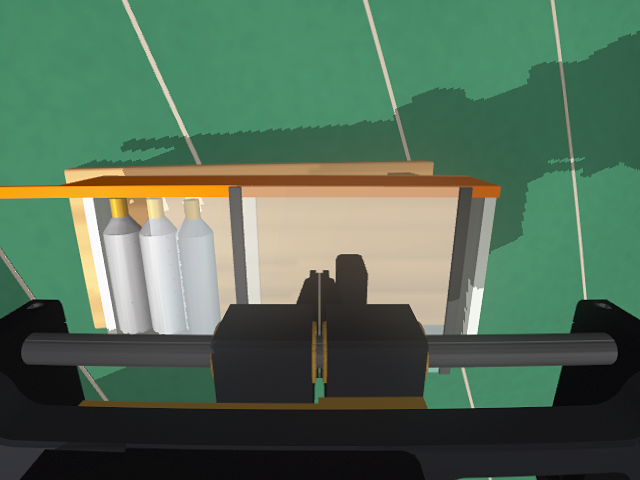

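The knob moves with the fingers and the cover's front strip at (462,260) is nearly at the end wall (485,260). Continuing in small steps.

arm_command(
  delta_pos=[
    [0, 0.4, 0],
    [0, 0.8, 0],
    [0, 1, 0],
    [0, 1, 0],
  ],
  rot=[
    [0, 0, 0],
    [0, 0, 0],
    [0, 0, 0],
    [0, 0, 0],
  ],
  claw=[0, 0, 0, 0],
)

```text
clock: 20.65
tcp_pos: [0.5334, 0.0995, 0.1054]
tool_rot: [0.103, 0.979, -0.172, -0.018]
ft_force: [0.6, 0.1, 0.1]
grip_width: 0.0002
```

arm_command(
  delta_pos=[
    [0, 0.2, 0],
    [0, 0.3, 0],
    [0, 0.3, 0],
  ],
  rot=[
    [0, 0, 0],
    [0, 0, 0],
    [0, 0, 0],
  ],
  claw=[0, 0, 0],
)

```text
clock: 21.02
tcp_pos: [0.5325, 0.0969, 0.106]
tool_rot: [0.103, 0.979, -0.172, -0.018]
ft_force: [0.7, 0.6, -0.3]
grip_width: 0.0001
```

arm_command(
  delta_pos=[
    [0, 0.2, 0],
    [0, 0.3, 0],
    [0, 0.3, 0],
  ],
  rot=[
    [0, 0, 0],
    [0, 0, 0],
    [0, 0, 0],
  ],
  claw=[0, 0, 0],
)

```text
clock: 21.4
tcp_pos: [0.5319, 0.0952, 0.1065]
tool_rot: [0.102, 0.98, -0.172, -0.018]
ft_force: [2.3, 8.9, -3.7]
grip_width: 0.0003
```

```bash
python3 w.py w12
```

```text
21.4 [0.5319 0.0952 0.1065] [ 0.146  0.554  1.81  -0.236  0.89   2.225] 0.0003 [ 2.32  8.93 -3.67]
```

View pics/w12.png

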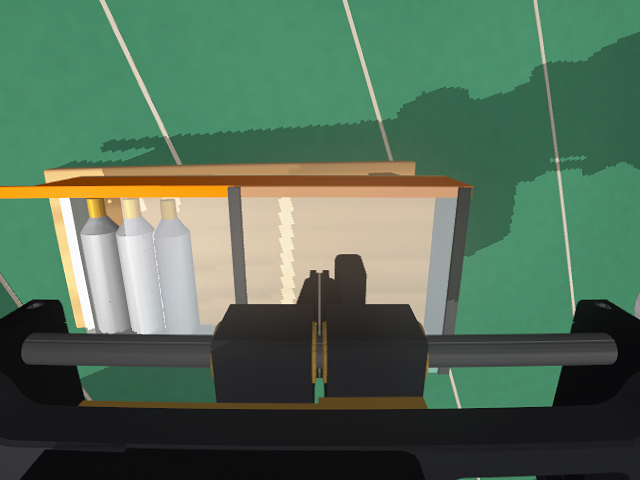

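Force jumped to 10 N at 135 mm of travel (133 expected): end stop. One more millimetre to confirm, then back off.

arm_command(
  delta_pos=[
    [0, 0.1, 0],
    [0, 0.1, 0],
  ],
  rot=[
    [0, 0, 0],
    [0, 0, 0],
  ],
  claw=[0, 0],
)

```text
clock: 21.7
tcp_pos: [0.5319, 0.0951, 0.1065]
tool_rot: [0.101, 0.98, -0.172, -0.017]
ft_force: [3.8, 14.2, -6.2]
grip_width: 0.0005
```

arm_command(
  delta_pos=[
    [0, -0.5, 0],
    [0, -1.2, 0],
    [0, -1.5, 0],
    [0, -1.5, -3],
    [0, -1.5, -7],
    [0, -3, -12],
    [0, -5, -17],
    [0, -5, -17],
    [0, -5, -17],
  ],
  rot=[
    [0, 0, 0],
    [0, 0, 0],
    [0, 0, 0],
    [0, 0, 0],
    [0, 0, 0],
    [0, 0, 0],
    [0, 0, 0],
    [0, 0, 0],
    [0, 0, 0],
  ],
  claw=[0, 0, 0, 0, 0, 0, 0, 0, 0],
)

```text
clock: 22.82
tcp_pos: [0.5594, 0.1722, 0.2619]
tool_rot: [0.103, 0.979, -0.172, -0.019]
ft_force: [0.5, 1.0, -0.8]
grip_width: 0.0005
```

```bash
python3 w.py w13
python3 - <<'E'
from h import *
for n in ("top","side"):
    p,d=manip.snapshot(n); cv2.imwrite(f"pics/{n}1.png",p)
p,d,c,T=load("w13")
a=np.radians(-110); X=np.array([np.cos(a),np.sin(a)]);Y=np.array([-X[1],X[0]])
ys,xs=np.mgrid[140:300,150:520]; uv=np.c_[xs.ravel(),ys.ravel()]
P=bydepth(c,T,uv,d); g=p[uv[:,1],uv[:,0]].max(1); S=P[:,:2]@X;L=P[:,:2]@Y
m=(g<70)&(abs(L-.467)<.021)&(P[:,2]>.1)&(P[:,2]<.145)
print("knob s",np.percentile(S[m],[1,50,99]),"z",np.percentile(P[m,2],[1,99]))
E
```

```text
22.825 [0.5594 0.1722 0.2619] [ 0.265  0.449  1.515 -0.177  1.304  2.242] 0.0005 [ 0.46  1.   -0.78]
knob s [-0.26735477 -0.25730193 -0.25474886] z [0.11094184 0.12971916]
```

View pics/w13.png

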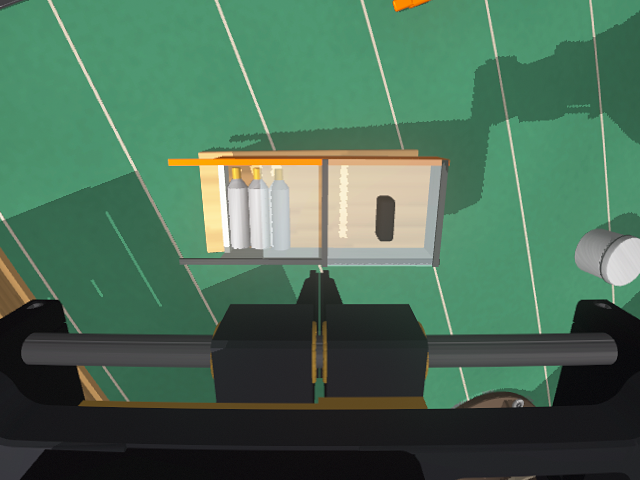

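View pics/side1.png

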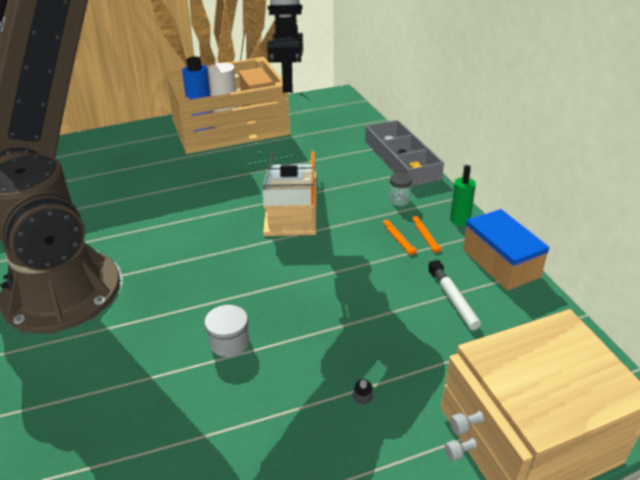

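View pics/top1.png

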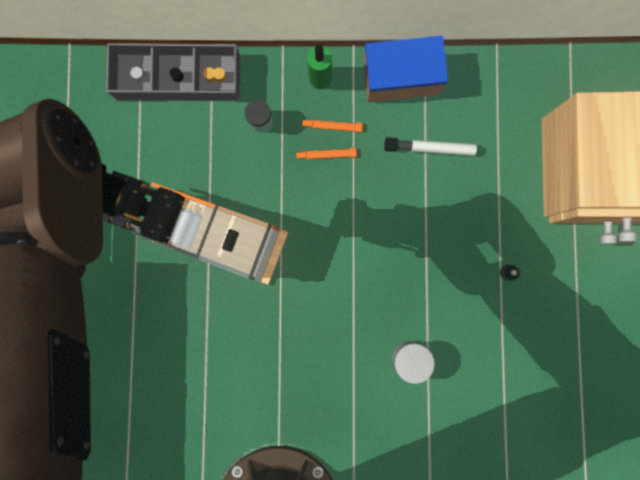

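The cover's front strip now lies over the end wall at (441,212). The knob stands at (385,218). The three cartridges are at x 238, 258 and 280 with their necks to the orange cheek. The other things look the same in both views as at the start. Handing in.

```bash
python3 -c "
from station import manip
print(manip.close_job())"
```

```text
the job is handed in; nothing more can be done
None
```

The dispenser is refilled and its cover is fully home; I handed the job in at about 23 s of the 72 s allowed, with the arm clear of everything.

- **Cartridges:** I lowered both loose cartridges into the inlet one after the other and let go only once each was between the cheeks. The last wrist picture shows all three queued at the low end, necks towards the orange cheek.
- **Cover:** I pushed it up by its knob with shut fingers. At the end, one more commanded millimetre moved the arm only about 0.1 mm, while the push rose from about 10 N to 16 N, so it is against its end stop. The tool's travel was 135 mm against 133 mm expected.
- **Other things:** the tin, jar, levers, pump and lockring tool look to be where they started in the top and side pictures.
- **Checks that disagreed:** the first colour mask for the second cartridge caught a white line and gave a length of 103 mm, so I rejected it and measured again (86 mm by mask and by depth). Orange-cheek fits put the chute's heading between -109.3° and -111.8°. I used -110°, from the floor fit and the cheek's outer edge, and both cartridges rolled down straight.

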